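# Load a fluted mould block into its carrier and lock it with the keeper

## Task

Load the fluted mould block that has a tongue at one end into the stepped pocket of the steel carrier: lower it gently, flutes up and tongue into the narrow end, until it sits flat on the pocket floor. Then take the U-shaped keeper from its wooden stand and lower it gently astride the tongue, both legs going down the two holes of the carrier, until its crossbar rests on the tongue. Leave the other things on the bench where they are.

Things in the scene. Friction and masses are not known exactly. Their poses are not given: they have to be found in the camera images.
- block: Loose dark graphite mould block, 0.3 to 0.55 kg, lying flutes up: a body 100 (x) x 56 (y) x 40 mm high, seven lengthwise flutes 4 mm deep in its top, and a tongue at its +x end. Origin: centre of the body's underside; z up. Centre of mass about 8 mm from it towards the tongue. Take it by the 56 mm width, fingertips at least 14 mm above the underside: its lowest 12 mm go into the pocket.
- tongue (a point): On the block: centre of the top of its tongue, which runs from x +50 to +100 mm, 26 mm wide, flush with the underside and 24 mm high. This point is at x +75, y 0, z +24 mm from the block's origin.
- carrier: Fixed steel carrier, 188 (x -68 to +120) x 110 x 40 mm high. The stepped pocket in its top has the block's plan plus 2 mm all round: 60 mm wide from x -52 to +52, then 30 mm wide to x +102; 12 mm deep, most upper edges flared 3 mm at 45 degrees. Origin: on the table under the centre of the wide part; x points to the narrow end.
- pocket (a point): Centre of the wide part of the pocket's floor, right above the carrier's origin, 28 mm above the table; axes as the carrier's. The seated block's origin lies here, its x axis along this x axis; its top is then 68 mm above the table.
- hole_left (a point): Mouth of one keeper hole in the carrier's top face: vertical, through, 14 mm across with a 2 mm countersink; at carrier x +77, y +32, z +40 mm.
- hole_right (a point): Mouth of the other keeper hole, alike, at carrier x +77, y -32, z +40 mm.
- keeper: Loose plain metal keeper like a staple, 0.2 to 0.36 kg: crossbar 84 (y) x 14 (x) x 12 mm high, two round legs 10 mm across, tapered at the ends, hanging 46 mm down at y -32 and +32 mm, and a grip fin on top. Origin: centre of the crossbar's underside; z up. Either way round will do. It starts upright in the stand, its origin 48 mm above the table.
- fin (a point): On the keeper: middle of its upright grip fin, 34 mm above the keeper's origin. The fin is 10 mm thick (x), 40 mm wide (y) and 44 mm high, from 12 to 56 mm above the origin; pinch it across its thickness, above the height of the block's top.
- keeper_seat (a point): Fixed to the carrier: where the keeper's origin lies when home, on top of the seated tongue midway between the holes; carrier x +77, y 0, 52 mm above the table. The keeper's y axis is then along the carrier's y, either way round. The block's 68 mm high body ends 27 mm from here.
- stand: Fixed wooden stand, 56 (x) x 110 (y) x 48 mm high, with two through-holes 16 mm across at y -32 and +32 mm in which the keeper's legs stand. Origin: centre of its underside; axes as the keeper's at the start.
- spare: Bystander, leave alone: plain rectangular fluted block of the same graphite, 110 x 70 x 30 mm, WITHOUT a tongue; origin at the centre of its underside
- paddle: Bystander, leave alone: flat graphite paddle with a thin wooden handle, 215 mm long, 14 mm high; origin under the inner end of the blade
- paperweight: Bystander, leave alone: squat green glass paperweight, 76 mm across, 56 mm tall; origin at the centre of its underside
- bar: Bystander, leave alone: plain square steel bar, 130 x 20 x 20 mm; origin at the centre of its underside
- jacks: Bystander, leave alone: pair of flat steel jacks (two long blades joined at one end), 225 x 50 x 12 mm; origin near the middle, on the table
- jar: Bystander, leave alone: small amber glass jar with a steel cap, 64 mm across, 75 mm tall; origin at the centre of its underside
- shaper: Bystander, leave alone: dark wooden shaping cup, 80 mm across, 45 mm tall; origin at the centre of its underside
Mind the look-alikes: they are no part of the job. What is meant by the keeper is not red, and is the larger of those in its own colour.

How it is judged:
By the outcome, as a careful person would: the job done as asked, in the order asked, and still so for the second after the job is handed in, with the robot touching nothing.
It also fails if it takes over 58 s, if anything falls off the work surface, if the arm or the gripper's body presses on something with over 40 N, if the wrist force passes 120 N, or if a joint passes its speed limit or range.

## Robot

A 6-joint arm with a two-finger parallel gripper is mounted at the origin on the work surface. World frame = base frame: x ahead of the robot, y to its left, z up, the work surface at z = 0. Lengths are in mm, angles in rad, forces in N, time in s.
With the tool pointing down it reaches from about 300 to 775 mm from the base axis. Payload 14.6 kg.
Tool frame: the origin (TCP) lies on the mounting face of the last link; the fingertips stand 199 mm ahead of it and the grasp point (between the pads) lies 180 mm ahead of it; z points along the fingers, y is the line along which they close (so a half turn about z gives the same grasp; the last joint's range is limited). The gripper opens to 94 mm and grips with 3 to 60 N. Pads are 16 mm wide; open, the fingers measure 119 mm over their backs; the gripper's body (75 mm by 177 mm) begins 78 mm behind the grasp point.
Start: joints at [-1.277, 0.3, 1.521, -0, 1.321, -0.067], TCP at [194.156, -514.582, 404.646] pointing down, gripper open.
Joint ranges: [-3.03, 3.03], [-0.79, 2.21], [0.23, 2.52], [-1.04, 4.18], [0, 3.07], [-2.55, 2.55]. Speed limits (rad/s): [2.22, 2.22, 2.57, 3.14, 3.14, 3.14].

## Interface

Orientations are given as [roll, pitch, yaw] about the fixed x, y, z axes, in that order (R = Rz(yaw) Ry(pitch) Rx(roll)).
In Python, from cell import manip gives the robot as it stands. The module is installed in compiled form; this text tells all that it offers.
- The arm moves only by the shell command python3 -m creep 'ROWS' [FORCE]. ROWS is a JSON object of lists of equal length, an entry for each row: "slide": the shift along the world's x, y, z in cm, a list of three; "turn": the turn about the world's z in rad; "claw": the opening, from 0 (shut) to 1 (fully open). A call has 1 to 8 rows; each row shifts and turns the commanded pose from where the row before left it; what a row does not reach is not made up. A row lasts 1/8 s, in which the tool goes at most 62.5 mm and 10.7 degrees, less where a joint would pass 70% of its speed; a pose out of reach is approached as far as the arm can. A call with a gripper value outside its range is refused whole. The fingers move at their own pace and stop on an object; FORCE is the grip in N (left out, the last holds). Time passes only in rows, so rows that do not move let the fingers close. It gives the time, the measured TCP pose, the force, the opening and the grip force at its end, in the units of the state.
- manip.read_state(): the state, without advancing time (a new reading comes with each control period).
- manip.camera(name): name is "scene" or "top" or "wrist"; returns (picture, depth): 480x640x3 uint8, red, green, blue; 480x640 float32, mm along the optical axis (not along the pixel's ray), 0 where there is no reading.
- manip.calibration(name): a dict with "intrinsics" (3x3 intrinsics, pixels), "k1" (the pictures are not rectified: a ray, as slopes to the right and down, at radius r is drawn at 1 + k1 r^2 times it, then the intrinsics apply), "pose" (4x4, takes a point from camera to world coordinates). Camera axes: x right, y up, looking along -z (the intrinsics and any distortion apply to the point x, -y, -z); pixel columns grow to the right and rows downward; lengths in mm; the calibration is good to about 2 mm. A picture is of the moment at which its call begins: read the wrist's pose just before it. calibration takes no time and is no camera call; for the wrist camera it gives the pose at the moment of the call.
- manip.sign_off(): hands the job in; it is judged then, once.
Trained networks look in the newest picture that a camera, given by its name, has taken for a name from the list of things; names that differ only in an ending like _2 or _b are one class to them, and where a whole thing is asked for, a point or a joint stands for the part that bears it (a point fixed in the world has none). Each returns a list of dicts, best first, with "score" (0 to 1); they miss things now and then, are a little off and sometimes report something else, mostly with a low value. They report only what shows in the picture. A call takes as long as a camera call. They do not tell look-alikes from the thing itself.
- manip.cut_out(query, camera): "mask" (480x640 bool, what is visible of it) and "position" ([column, row] in pixels, amid what is visible of it).
The state is a dict: "clock": time; "joints": joint angles; "qd": joint speeds; "effort": joint torques, N m; "eef_pos": TCP position; "eef_rot": TCP orientation; "wrist_force": force on the tool from outside, world axes, zero at the start; "moment": the same for the moment, N m; "finger_gap": finger opening in mm; "finger_force": force on a finger pad.
Only numpy, scipy, OpenCV 4.12 (cv2) and the standard library are available. Lean on these libraries where they do the work, as an engineer would, in place of code of your own. Each camera call takes 0.05 s, during which the arm holds its last target. There are 200 camera calls.

## Working session

There is one attempt and no reset: what is moved stays moved. The work goes in short steps, Python scripts to look and compute and a shell command to move; the robot and the scene stay as the last step left them, time stands still between calls to the robot, and variables do not carry over. Pictures are saved under pics/ and viewed, at most 11 in all, crops included, and the job is handed in when it is done.

```bash
mkdir -p pics; cat > h.py <<'E'
import numpy as np, cv2
from cell import manip
def snap(cam,fn=None):
    cal=manip.calibration(cam); p,d=manip.camera(cam)
    if fn: cv2.imwrite('pics/'+fn,cv2.cvtColor(p,cv2.COLOR_RGB2BGR))
    return p,d,cal
def rays(uv,cal):
    K=np.array(cal['intrinsics'],float); uv=np.asarray(uv,float).reshape(-1,1,2)
    q=cv2.undistortPoints(uv,K,np.array([cal['k1'],0,0,0],float)).reshape(-1,2)
    return np.c_[q[:,0],-q[:,1],-np.ones(len(q))]
def at_depth(uv,dep,cal):
    P=np.array(cal['pose']); r=rays(uv,cal)*np.asarray(dep,float).reshape(-1,1)
    return r@P[:3,:3].T+P[:3,3]
def at_z(uv,z,cal):
    P=np.array(cal['pose']); r=rays(uv,cal)@P[:3,:3].T
    return P[:3,3]+r*((z-P[2,3])/r[:,2])[:,None]
def cloud(mask,d,cal):
    m=mask&(d>0); v,u=np.nonzero(m)
    return at_depth(np.c_[u,v],d[m],cal)
E
python3 - <<'E'
from h import *
for c in('top','scene'):
    p,d,cal=snap(c,c+'0.png')
    print(c,np.round(cal['pose'],2).tolist())
    for q in('block','keeper','carrier','stand','tongue','fin','hole_left','hole_right','spare'):
        for r in manip.cut_out(q,c)[:3]:
            X=cloud(r['mask'],d,cal)
            print(q,round(r['score'],2),np.round(r['position']),np.round(np.median(X,0)) if len(X) else None,len(X))
print(manip.read_state())
E
```

```text
top [[-0.0, 1.0, -0.07, 520.44], [-1.0, -0.0, 0.02, -5.75], [0.02, 0.07, 1.0, 1148.99], [0.0, 0.0, 0.0, 1.0]]
block 0.86 [175. 254.] [548. 308.  37.] 1335
keeper 0.67 [419. 269.] [ 509. -275.   65.] 213
keeper 0.56 [432. 320.] [ 389. -292.   60.] 254
keeper 0.56 [175. 251.] [546. 305.  37.] 1349
carrier 0.65 [304. 231.] [597.  -2.  38.] 3487
carrier 0.3 [426. 266.] [ 509. -276.   64.] 226
stand 0.94 [415. 273.] [ 511. -271.   48.] 993
tongue 0.94 [175. 250.] [548. 307.  37.] 1382
fin 0.78 [425. 320.] [ 390. -288.   60.] 240
fin 0.68 [425. 269.] [ 509. -275.   62.] 249
hole_left 0.82 [307. 233.] [597.  -1.  38.] 3391
hole_right 0.88 [304. 231.] [597.   1.  38.] 3456
spare 0.64 [194. 168.] [752. 262.  28.] 1478
scene [[0.77, -0.37, 0.52, 1277.1], [0.64, 0.43, -0.64, -842.27], [0.01, 0.82, 0.57, 793.32], [0.0, 0.0, 0.0, 1.0]]
block 0.95 [364. 202.] [559. 295.  27.] 650
keeper 0.93 [188. 254.] [ 390. -301.   58.] 447
keeper 0.64 [225. 265.] [ 515. -283.   70.] 373
keeper 0.52 [250. 294.] [ 630. -306.   45.] 220
carrier 0.72 [315. 247.] [609. -16.  32.] 2187
stand 0.62 [230. 277.] [ 531. 
[... 369 characters left out ...]
 [765. 246.  26.] 666
{'clock': 1.0, 'joints': array([-1.27659317e+00,  2.99901885e-01,  1.52102406e+00,  3.82800179e-06,
        1.32070753e+00, -6.65812722e-02]), 'qd': array([-0.00106364, -0.00023527,  0.0016264 , -0.00112151, -0.00062453,
        0.00025188]), 'effort': array([-3.07947016e-05, -5.31661534e+01, -3.52916443e+01,  7.08793849e-02,
        2.11622223e-02, -6.31874840e-06]), 'eef_pos': array([ 194.15767104, -514.57515306,  404.63436017]), 'eef_rot': array([-3.14155218e+00, -6.41619221e-06,  3.60783482e-01]), 'wrist_force': array([ 0.74828336, -0.91805433, -0.5843274 ]), 'moment': array([0.00322325, 0.00670195, 0.02063971]), 'finger_force': 0.0, 'finger_gap': 94.13524198223007}
```

View pics/top0.png

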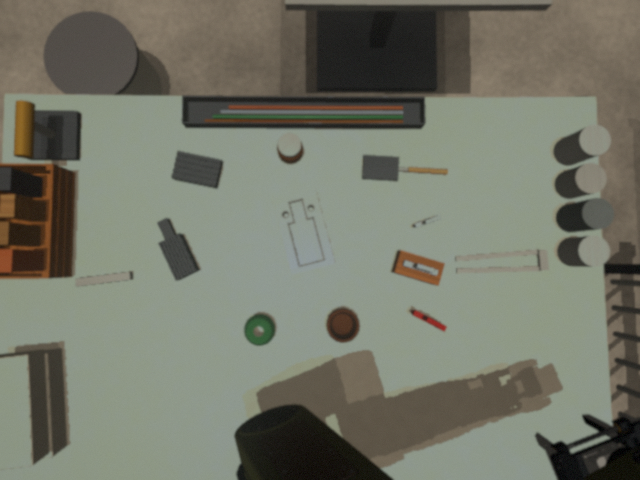

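View pics/scene0.png

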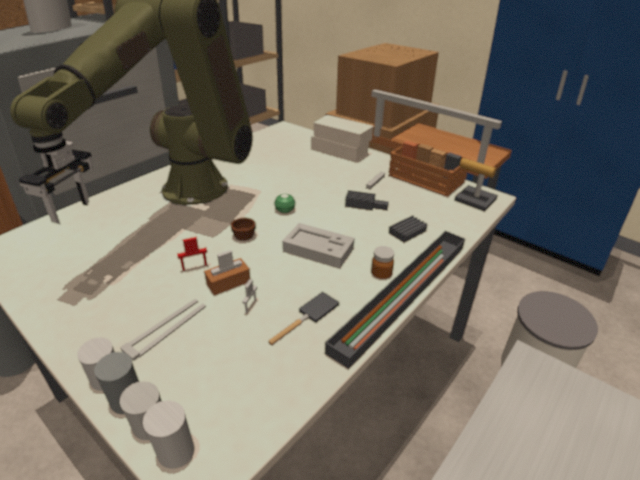

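The top view shows the block at (178,250) with its tongue up-left at (166,226). The carrier is at (306,232), narrow end up. The keeper is in its stand at (419,267), with a small grey decoy at (425,221) and a red one at (427,318). Next I want orientations and the wrist camera's offset.

```bash
python3 - <<'E'
from h import *
p,d,cal=snap('top')
for q,z in(('block',35),('carrier',40),('stand',48)):
    m=manip.cut_out(q,'top')[0]['mask']
    v,u=np.nonzero(m); X=at_z(np.c_[u,v],z,cal)[:,:2]
    r=cv2.minAreaRect(X.astype(np.float32)); c=X.mean(0); w,V=np.linalg.eigh(np.cov((X-c).T))
    print(q,r,c,V[:,1])
c=manip.calibration('wrist');s=manip.read_state()
from scipy.spatial.transform import Rotation as R
Rt=R.from_euler('xyz',s['eef_rot']).as_matrix(); P=np.array(c['pose'])
print(np.round(Rt.T@(P[:3,3]-s['eef_pos']),1),np.round(Rt.T@P[:3,:3],3).tolist(),c['intrinsics'],c['k1'])
E
```

```text
block ((559.7736206054688, 311.1741943359375), (150.3734588623047, 62.33530807495117), 25.205617904663086) [550.18357927 306.97439449] [-0.91086213 -0.41271078]
carrier ((597.4918823242188, -1.2531280517578125), (188.22662353515625, 109.3675308227539), 14.120055198669434) [597.14940461  -0.88755359] [-0.97239822 -0.23332747]
stand ((509.7231140136719, -275.2850646972656), (116.99181365966797, 57.25831604003906), 73.15938568115234) [ 510.01323795 -272.52369737] [0.29009697 0.95699726]
[76.7  0.7 19.4] [[-0.001, 0.965, 0.263], [1.0, 0.001, 0.001], [0.0, 0.263, -0.965]] [[413.23501651   0.         323.809084  ]
 [  0.         413.23501651 243.0976833 ]
 [  0.           0.           1.        ]] 0.02461209949510763
```

```bash
python3 -m creep '{"slide":[[4.5,3.4,0],[4.5,3.4,0],[4.5,3.4,0],[4.5,3.4,0],[4.5,3.4,0],[4.5,3.4,0],[4.5,3.4,0],[0,0,0]],"turn":[0,0,0,0,0,0,0,0],"claw":[1,1,1,1,1,1,1,1]}'
python3 - <<'E'
from h import *
p,d,cal=snap('wrist','w_stand.png'); np.savez('w_stand.npz',p=p,d=d,**{k:np.array(v) for k,v in cal.items()})
E
python3 -m creep '{"slide":[[0.5,5,0],[0.5,5,0],[0.5,5,0],[0.5,5,0],[0.5,5,0],[0,0,0],[0,0,0]],"turn":[0,0,0,0,0,0,0],"claw":[1,1,1,1,1,1,1]}'
python3 - <<'E'
from h import *
p,d,cal=snap('wrist','w_car.png'); np.savez('w_car.npz',p=p,d=d,**{k:np.array(v) for k,v in cal.items()})
im=[cv2.imread('pics/w_%s.png'%s) for s in('stand','car')]
cv2.imwrite('pics/pair.png',cv2.resize(np.hstack(im),(800,300)))
E
```

```text
clock: 2.2
eef_pos: [511.2, -274.3, 404.2]
eef_rot: [-3.141, -0.0, 0.365]
wrist_force: [-0.9, -0.7, 0.2]
finger_gap: 94.3
finger_force: 0.0
clock: 3.12
eef_pos: [533.9, -27.7, 404.8]
eef_rot: [3.141, -0.0, 0.36]
wrist_force: [-0.5, -0.3, -0.3]
finger_gap: 93.9
finger_force: 0.0
```

View pics/w_car.png

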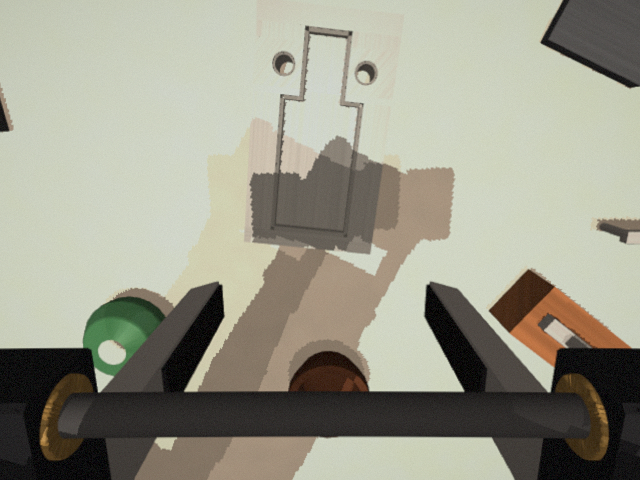

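View pics/w_stand.png

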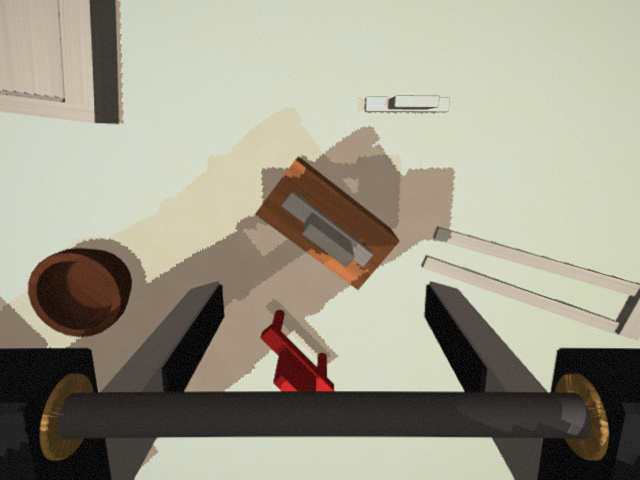

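```bash
cat > fit.py <<'E'
from h import *
from scipy.optimize import differential_evolution as DE, minimize
def load(f):
    z=np.load(f); return z['p'],z['d'],{k:z[k] for k in('intrinsics','k1','pose')}
def pts(d,cal,c,r):
    X=cloud(np.ones_like(d,bool),d,cal); return X[np.hypot(X[:,0]-c[0],X[:,1]-c[1])<r]
def loc(X,q):
    c,s=np.cos(q[2]),np.sin(q[2]); D=X[:,:2]-q[:2]
    return D[:,0]*c+D[:,1]*s,-D[:,0]*s+D[:,1]*c
def box(x,y,x0,x1,h): return (x>x0)&(x<x1)&(abs(y)<h)
def carrier(x,y):
    z=np.zeros_like(x); z[box(x,y,-68,120,55)]=40
    for k in range(4): z[box(x,y,-55+k,55-k,33-k)|box(x,y,40,105-k,18-k)]=40-k
    z[box(x,y,-52,52,30)|box(x,y,40,102,15)]=28
    for s in(1,-1): z[np.hypot(x-77,y-32*s)<7]=0
    return z
def block(x,y):
    z=np.zeros_like(x); z[box(x,y,-50,50,28)]=39; z[box(x,y,50,100,13)]=24; return z
def keeper(x,y,stand=True):
    z=np.zeros_like(x)
    z[box(x,y,-28,28,55)]=48; z[box(x,y,-7,7,42)]=60; z[box(x,y,-5,5,20)]=104; return z
def fit(X,model,q0,cap=8,w=(15,15,.15)):
    f=lambda q: np.minimum(abs(X[:,2]-q[3]-model(*loc(X,q))),cap).mean()
    b=[(a-e,a+e) for a,e in zip(q0,w)]+[(-5,5)]
    r=DE(f,b,seed=1,popsize=20,maxiter=80,tol=1e-6); return np.round(r.x,3),round(r.fun,3)
E
python3 - <<'E'
from fit import *
p,d,cal=load('w_car.npz')
X=pts(d,cal,(597,-1),130); X=X[X[:,2]<60]; print(len(X)); print('carrier',fit(X,carrier,(572,-7.6,.246)))
h=at_z([[283,63],[366,73]],40,cal)[:,:2]; print('holes',h,h.mean(0),np.arctan2(*(h[0]-h[1])[::-1])-np.pi/2)
p,d,cal=load('w_stand.npz')
X=pts(d,cal,(510,-275),75); X=X[X[:,2]<120]; print(len(X)); print('keeper',fit(X,keeper,(510,-275,-.294),cap=15))
X=X[(X[:,2]>80)]; print(len(X),X.mean(0),np.median(X[:,2]))
E
```

```text
65764
carrier (array([ 5.74598e+02, -4.83100e+00,  2.53000e-01,  5.37000e-01]), np.float64(0.739))
holes [[641.3084888   45.574432  ]
 [657.17638615 -17.01805883]] [649.24243748  14.27818659] 0.2482805804200121
19495
keeper (array([ 5.10734e+02, -2.77880e+02, -2.96000e-01,  6.09000e-01]), np.float64(1.487))
1125 [ 512.57281816 -277.21590617  100.67126027] 104.14054175402418
```

The carrier's pocket and holes are clear, with the holes at (283,63) and (366,73). Both fits agree on origin (574.6, -4.8), yaw 0.25. The silver keeper in the stand, at (328,230), is larger than the silver one at (407,103). Next is the block.

```bash
python3 -m creep '{"slide":[[0,5.5,0],[0,5.5,0],[0,5.5,0],[0,5.5,0],[0,5.5,0],[0,5.5,0],[0,0,0],[0,0,0]],"turn":[0.08,0,0,0,0,0,0,0],"claw":[1,1,1,1,1,1,1,1]}'
python3 - <<'E'
from fit import *
p,d,cal=snap('wrist','w_blk.png'); np.savez('w_blk.npz',p=p,d=d,**{k:np.array(v) for k,v in cal.items()})
X=pts(d,cal,(560,311),110); X=X[X[:,2]<60]; print(len(X)); print('block',fit(X,block,(537,300,.44)))
print(manip.read_state()['eef_pos'],manip.read_state()['eef_rot'])
E
```

```text
clock: 4.18
eef_pos: [534.8, 302.0, 404.4]
eef_rot: [3.141, 0.001, 0.439]
wrist_force: [1.0, 0.2, 0.3]
finger_gap: 93.9
finger_force: 0.0
44608
block (array([5.38775e+02, 3.05419e+02, 4.49000e-01, 5.84000e-01]), np.float64(0.867))
[534.7694274  301.73929848 404.61826023] [3.14141654e+00 2.55899136e-04 4.38844497e-01]
```

View pics/w_blk.png

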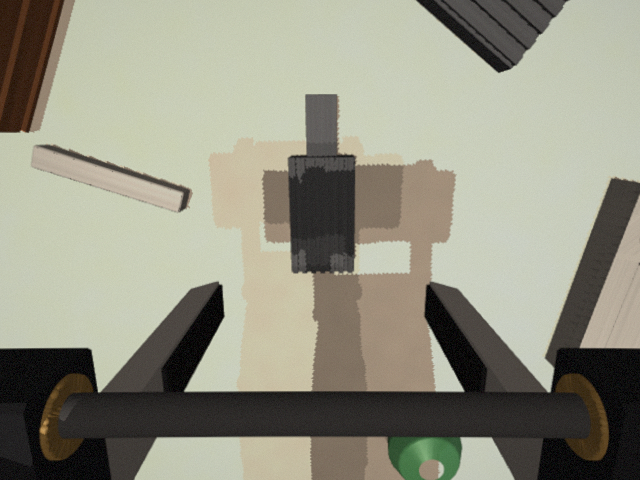

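```bash
python3 -m creep '{"slide":[[1.1,0.7,-4],[0,0,-5],[0,0,-4.5],[0,0,-3],[0,0,-1.5],[0,0,-0.8],[0,0,0],[0,0,0]],"turn":[0.01,0,0,0,0,0,0,0],"claw":[1,1,1,1,1,1,1,1]}'
python3 -m creep '{"slide":[[0,0,0],[0,0,0],[0,0,0],[0,0,0],[0,0,0],[0,0,0],[0,0,0],[0,0,0]],"turn":[0,0,0,0,0,0,0,0],"claw":[0.6,0.55,0.5,0.5,0.5,0.5,0.5,0.5]}' 35
```

```text
clock: 5.22
eef_pos: [545.4, 310.4, 217.8]
eef_rot: [3.142, -0.002, 0.451]
wrist_force: [0.5, -0.1, 0.2]
finger_gap: 93.6
finger_force: 0.0
clock: 6.22
eef_pos: [545.2, 310.3, 216.7]
eef_rot: [3.141, -0.0, 0.451]
wrist_force: [1.0, -2.2, 1.0]
finger_gap: 56.0
finger_force: 35.0
```

```bash
python3 -m creep '{"slide":[[0,0,1],[0,0,3],[0,0,5],[0.5,-4,1],[0.6,-5.5,0],[0.6,-5.5,0],[0.6,-5.5,0],[0.6,-5.5,0]],"turn":[0,0,0,-0.04,-0.04,-0.04,-0.04,-0.04],"claw":[0.5,0.5,0.5,0.5,0.5,0.5,0.5,0.5]}'
python3 -m creep '{"slide":[[0.8,-5.3,0],[0,0,0],[0,0,0],[0,0,0]],"turn":[0,0,0,0],"claw":[0.5,0.5,0.5,0.5]}'
python3 - <<'E'
from fit import *
p,d,cal=snap('wrist','w_hand.png'); np.savez('w_hand.npz',p=p,d=d,**{k:np.array(v) for k,v in cal.items()})
s=manip.read_state(); print(s['eef_pos'],s['eef_rot'],s['wrist_force'],s['finger_gap'])
E
```

```text
clock: 7.22
eef_pos: [574.0, 48.8, 317.0]
eef_rot: [-3.141, -0.0, 0.25]
wrist_force: [1.2, -0.5, -4.2]
finger_gap: 55.5
finger_force: 35.0
clock: 7.72
eef_pos: [582.0, -1.5, 316.7]
eef_rot: [-3.141, 0.0, 0.252]
wrist_force: [-0.0, -0.3, -4.1]
finger_gap: 55.5
finger_force: 35.0
[582.05845034  -1.4777053  316.7242597 ] [-3.14144928e+00  2.69467690e-05  2.52367775e-01] [-0.31050464  0.55873518 -3.86914992] 55.71108941982107
```

View pics/w_hand.png

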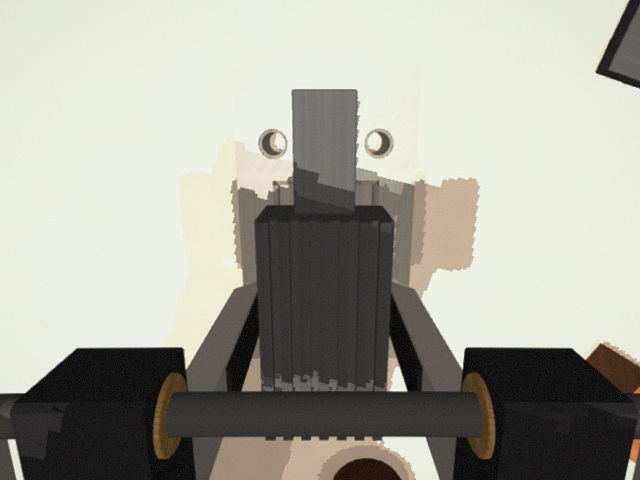

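The block is held straight, with the tongue tip at rows 90–213, columns 292–357. Both holes are visible, at (272,143) and (379,143). Now I'll measure the block in the hand against the carrier.

```bash
python3 - <<'E'
from fit import *
p,d,cal=load('w_hand.npz')
h=at_z([[272.5,143],[379,143]],40,cal)[:,:2]; print('holes',h.round(1),h.mean(0),np.arctan2(*(h[0]-h[1])[::-1])-np.pi/2)
X=cloud(np.ones_like(d,bool),d,cal); X=X[X[:,2]>60]
x,y=loc(X,(574.4,-3.5,.252))
T=X[(x>53)&(x<115)&(abs(y)<25)]; print('tongue z',np.percentile(T[:,2],[10,50,90]))
x,y=loc(T,(574.4,-3.5,.252)); T=T[abs(T[:,2]-np.median(T[:,2]))<6]
x,y=loc(T,(574.4,-3.5,.252))
print('x max',np.percentile(x,99.7))
for a in range(55,98,10):
    k=(x>a)&(x<a+10); print(a,np.percentile(y[k],[1,99]).round(1),np.percentile(y[k],[1,99]).mean().round(2),np.median(T[k,2]).round(1))
C=pts(d,cal,(597,-1),130); C=C[(C[:,2]<60)]
C=C[loc(C,(574.6,-4.8,.251))[0]>35]
print('carrier',fit(C,carrier,(574.6,-4.8,.251),w=(6,6,.04)))
E
```

```text
holes [[641.5  45.4]
 [657.5 -17. ]] [649.4710669   14.20224479] 0.2511210025168722
tongue z [123.73100024 124.56351445 125.41301541]
x max 100.19340870530303
55 [-13.1  12.5] -0.31 124.6
65 [-13.2  12.2] -0.49 124.7
75 [-13.1  12.2] -0.42 124.5
85 [-13.3  12.2] -0.53 124.5
95 [-13.1  12. ] -0.56 124.5
carrier (array([ 5.74729e+02, -4.68400e+00,  2.51000e-01,  5.32000e-01]), np.float64(0.667))
```

```bash
python3 -m creep '{"slide":[[0,-0.1,-1.5],[0,0,-2],[0,0,-1.5],[0,0,-0.5],[0,0,-0.3],[0,0,-0.2],[0,0,-0.2],[0,0,0]],"turn":[0.005,0,0,0,0,0,0,0],"claw":[0.5,0.5,0.5,0.5,0.5,0.5,0.5,0.5]}'
```

```text
clock: 8.78
eef_pos: [582.2, -3.6, 254.7]
eef_rot: [3.142, -0.0, 0.256]
wrist_force: [-0.1, 0.0, -4.1]
finger_gap: 55.5
finger_force: 35.0
```

```bash
python3 -m creep '{"slide":[[0,0,-0.2],[0,0,-0.2],[0,0,-0.2],[0,0,-0.1],[0,0,-0.1],[0,0,-0.1],[0,0,0],[0,0,0]],"turn":[0,0,0,0,0,0,0,0],"claw":[0.5,0.5,0.5,0.5,0.5,0.5,0.5,0.5]}'
```

```text
clock: 9.78
eef_pos: [582.2, -3.6, 245.7]
eef_rot: [3.142, -0.0, 0.256]
wrist_force: [0.5, -0.4, -5.0]
finger_gap: 55.8
finger_force: 35.0
```

No contact yet, so I'll do the last millimetre or so.

```bash
python3 -m creep '{"slide":[[0,0,-0.05],[0,0,-0.05],[0,0,0]],"turn":[0,0,0],"claw":[0.5,0.5,0.5]}'; python3 -m creep '{"slide":[[0,0,-0.05],[0,0,0]],"turn":[0,0],"claw":[0.5,0.5]}'
```

```text
clock: 10.15
eef_pos: [582.2, -3.6, 244.7]
eef_rot: [3.142, -0.0, 0.256]
wrist_force: [-0.6, 0.4, -3.8]
finger_gap: 55.7
finger_force: 35.0
clock: 10.4
eef_pos: [582.2, -3.5, 244.6]
eef_rot: [3.142, -0.0, 0.256]
wrist_force: [-4.5, -0.4, 5.2]
finger_gap: 55.2
finger_force: 35.0
```

```bash
python3 -m creep '{"slide":[[0,0,0],[0,0,0],[0,0,0],[0,0,1],[0,0,4],[0,0,3],[0,0,0],[0,0,0]],"turn":[0,0,0,0,0,0,0,0],"claw":[0.65,0.8,0.9,0.9,0.9,0.9,0.9,0.9]}'
python3 - <<'E'
from fit import *
p,d,cal=snap('wrist','w_seat.png')
s=manip.read_state(); print(s['eef_pos'],s['eef_rot'],s['wrist_force'],s['finger_gap'],s['joints'])
X=cloud(np.ones_like(d,bool),d,cal)
x,y=loc(X,(574.7,-4.75,.251))
def seat(x,y):
    z=carrier(x,y); z[box(x,y,-50,50,28)]=67; z[box(x,y,50,100,13)]=52; return z
k=(x>10)&(x<125)&(abs(y)<60)&(X[:,2]<80)
for a in((15,45,22),(55,73,10),(80,97,10)):
    m=box(x,y,*a)&(X[:,2]<90); print(a,np.percentile(X[m,2],[20,50,80]).round(1))
for side in(35,-35): 
    m=(abs(y-side*1.4)<5)&(x>30)&(x<110)&(X[:,2]<80); print('top',np.median(X[m,2]).round(2))
E
```

```text
clock: 11.4
eef_pos: [582.0, -3.6, 323.6]
eef_rot: [-3.141, 0.001, 0.256]
wrist_force: [0.4, 0.3, 0.5]
finger_gap: 84.5
finger_force: 0.0
[581.95645623  -3.57862476 323.19779082] [-3.14109842e+00  1.50854199e-03  2.55769114e-01] [ 0.25222914  0.44589881 -0.57798898] 84.76267212627802 [-6.90792575e-02  4.46594615e-01  1.51721650e+00 -1.41600946e-05
  1.17936893e+00  1.24595374e+00]
(15, 45, 22) [64.6 67.7 68.9]
(55, 73, 10) [52.1 52.6 53.1]
(80, 97, 10) [51.9 52.5 53.1]
top 40.57
top 40.53
```

View pics/w_seat.png

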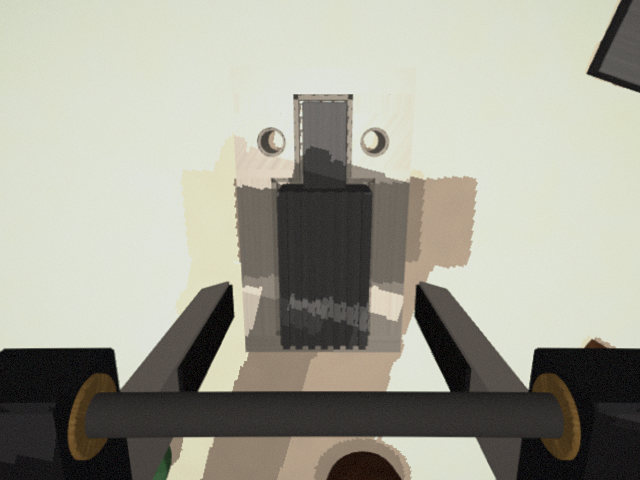

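The block sits flat: the tongue top is 12 mm above the carrier face, with an even gap all round. Now the keeper.

```bash
python3 -m creep '{"slide":[[0,0,3],[-1.2,-4.6,2],[-1.2,-4.6,1],[-1.2,-4.6,0],[-1.2,-4.6,0],[-1.2,-4.6,0],[-1.1,-4.5,0],[0,0,0]],"turn":[0,0.17,0.17,0.17,0.17,0.17,0.17,0],"claw":[1,1,1,1,1,1,1,1]}'
python3 - <<'E'
from fit import *
p,d,cal=snap('wrist','w_keep.png'); np.savez('w_keep.npz',p=p,d=d,**{k:np.array(v) for k,v in cal.items()})
s=manip.read_state(); print(s['eef_pos'],s['eef_rot'],s['joints'])
X=pts(d,cal,(510,-275),75); X=X[X[:,2]<120]; print('keeper',fit(X,keeper,(510.7,-277.8,-.296),cap=15,w=(8,8,.1)))
q=(510.7,-277.8,-.296); x,y=loc(X,q)
F=(X[:,2]>102)&(X[:,2]<107); print('fin top x',np.percentile(x[F],[2,50,98]).round(1),'y',np.percentile(y[F],[2,98]).round(1),F.sum())
B=(X[:,2]>58)&(X[:,2]<63); print('bar x',np.percentile(x[B],[2,50,98]).round(1),'y',np.percentile(y[B],[2,98]).round(1),B.sum())
E
```

```text
clock: 12.45
eef_pos: [510.3, -281.0, 382.8]
eef_rot: [-3.14, -0.0, 1.275]
wrist_force: [-0.3, 0.4, -0.2]
finger_gap: 93.7
finger_force: 0.0
[ 510.79141726 -279.55483888  382.91679143] [-3.13969181e+00 -5.89774672e-04  1.27270040e+00] [-5.63671581e-01  3.89515987e-01  1.45245154e+00  7.28153836e-05
  1.30161412e+00 -2.65595651e-01]
keeper (array([ 5.10731e+02, -2.78217e+02, -2.96000e-01,  5.93000e-01]), np.float64(0.852))
fin top x [-4.7  0.5  5.1] y [-19.   19.1] 929
bar x [-6.6  0.4  7.1] y [-41.3  41.1] 910
```

View pics/w_keep.png

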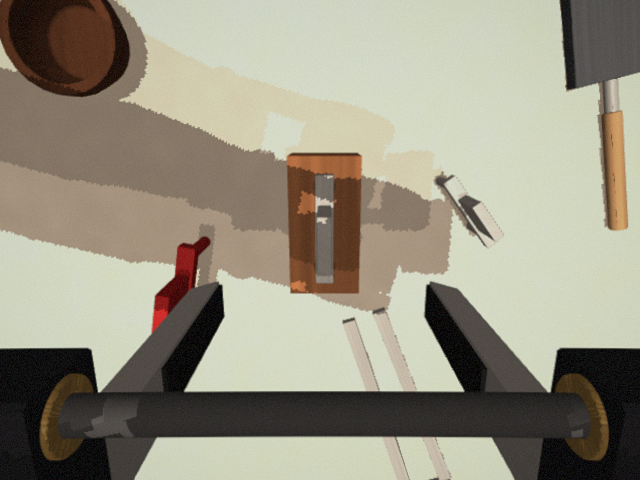

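The keeper is upright in the stand at (325,230), clear of both look-alikes.

```bash
python3 -m creep '{"slide":[[0,0.2,-4],[0,0,-3.5],[0,0,-2],[0,0,-1.2],[0,0,-0.7],[0,0,0],[0,0,0]],"turn":[0,0,0,0,0,0,0],"claw":[1,0.8,0.8,0.6,0.6,0.4,0.3]}'
python3 -m creep '{"slide":[[0,0,0],[0,0,0],[0,0,0],[0,0,0],[0,0,0],[0,0,0],[0,0,0],[0,0,0]],"turn":[0,0,0,0,0,0,0,0],"claw":[0.2,0.1,0.05,0.05,0.05,0.05,0.05,0.05]}' 40
```

```text
clock: 13.38
eef_pos: [511.3, -276.6, 270.9]
eef_rot: [3.14, 0.0, 1.276]
wrist_force: [-0.6, -1.3, -0.3]
finger_gap: 39.9
finger_force: 0.0
clock: 14.38
eef_pos: [511.1, -276.6, 270.2]
eef_rot: [3.142, 0.0, 1.276]
wrist_force: [-1.3, 0.4, 3.8]
finger_gap: 9.8
finger_force: 40.0
```

```bash
python3 -m creep '{"slide":[[0,0,1],[0,0,2],[0,0,3.5],[0,0,3.5],[2.3,4.9,0],[2.3,4.9,0],[2.3,4.9,0],[2.3,4.9,0]],"turn":[0,0,0,0,0.09,0.09,0.09,0.09],"claw":[0.05,0.05,0.05,0.05,0.05,0.05,0.05,0.05]}'
python3 -m creep '{"slide":[[2.3,4.9,0],[2.3,4.7,0],[0,0,0],[0,0,0],[0,0,0]],"turn":[0.09,0.096,0,0,0],"claw":[0.05,0.05,0.05,0.05,0.05]}'
python3 - <<'E'
from fit import *
p,d,cal=snap('wrist','w_k2.png'); np.savez('w_k2.npz',p=p,d=d,**{k:np.array(v) for k,v in cal.items()})
s=manip.read_state(); print(s['eef_pos'],s['eef_rot'],s['wrist_force'],s['finger_gap'],s['joints'])
X=cloud(np.ones_like(d,bool),d,cal); q=(649.3,14.35,.251); x,y=loc(X,q)
k=(abs(x)<25)&(abs(y)<60)&(X[:,2]>90); print(k.sum(),np.percentile(X[k,2],[5,50,95]).round(1))
for lo,hi in((148,165),(195,206),(125,148)):
    m=k&(X[:,2]>lo)&(X[:,2]<hi)
    if m.sum()>20: print(lo,m.sum(),'z',np.percentile(X[m,2],[5,50,95]).round(1),'x',np.percentile(x[m],[2,50,98]).round(1),'y',np.percentile(y[m],[2,98]).round(1))
E
```

```text
clock: 15.38
eef_pos: [603.6, -78.9, 370.5]
eef_rot: [3.142, -0.0, 1.639]
wrist_force: [0.9, -0.5, -1.5]
finger_gap: 9.8
finger_force: 40.0
clock: 16.0
eef_pos: [648.9, 14.3, 370.3]
eef_rot: [-3.142, 0.0, 1.82]
wrist_force: [-0.2, -0.6, -2.8]
finger_gap: 9.9
finger_force: 40.0
[648.90729221  14.26799908 370.43165456] [3.14144832e+00 1.00802691e-04 1.81998123e+00] [-0.11038199  0.59942486 -2.59524648] 9.58159955907838 [-3.44284024e-02  5.49118100e-01  1.25009969e+00 -5.78924698e-05
  1.34220809e+00 -2.83600200e-01]
43992 [181.3 287.7 293.5]
148 1683 z [157.8 160.5 161.7] x [-7.2 -0.5  6.3] y [ 6.3 40.3]
195 3216 z [197.1 204.3 205.5] x [-15.   -0.5  14.4] y [-20.   18.3]
```

View pics/w_k2.png

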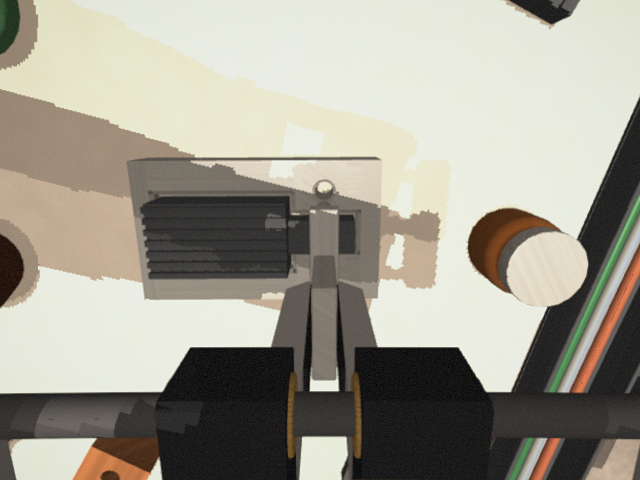

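```bash
python3 - <<'E'
from fit import *
p,d,cal=load('w_k2.npz'); q=(649.3,14.35,.251)
print(np.round(loc(at_z([[324,187]],40,cal),q),1))
X=cloud(np.ones_like(d,bool),d,cal); x,y=loc(X,q)
for lo,hi in((157,163),(203,208)):
    k=(abs(x)<8)&(abs(y)<60)&(X[:,2]>lo)&(X[:,2]<hi)
    print(lo,[round(f(y[k]),1) for f in(np.min,np.max)],np.percentile(y[k],[.3,99.7]).round(1))
k=(abs(x)<8)&(y>10)&(X[:,2]>157)&(X[:,2]<163)
print('slope',np.polyfit(y[k],x[k],1))
c=cv2.resize(p[150:250,260:390],(780,600),interpolation=cv2.INTER_CUBIC); cv2.imwrite('pics/crop.png',c[:,:,::-1])
E
```

```text
[[-0.1]
 [34.9]]
157 [np.float64(-43.2), np.float64(40.5)] [-41.5  40.4]
203 [np.float64(-22.0), np.float64(18.8)] [-21.4  18.4]
slope [ 0.01277965 -0.77961545]
```

View pics/crop.png

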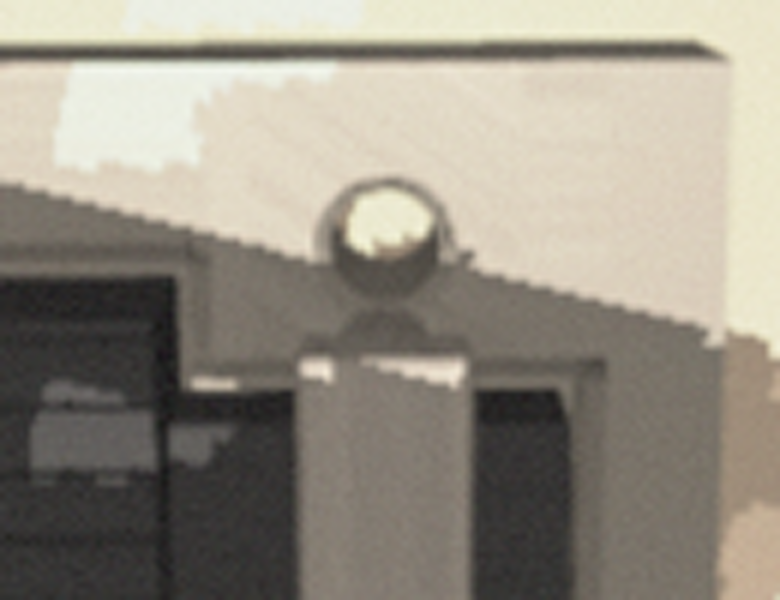

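```bash
python3 -m creep '{"slide":[[0.03,0.14,-1],[0,0,-2],[0,0,-1.5],[0,0,-0.5],[0,0,0],[0,0,0]],"turn":[0.005,0,0,0,0,0],"claw":[0.05,0.05,0.05,0.05,0.05,0.05]}'
python3 -m creep '{"slide":[[0,0,-0.4],[0,0,-0.4],[0,0,-0.2],[0,0,-0.2],[0,0,-0.2],[0,0,-0.2],[0,0,0],[0,0,0]],"turn":[0,0,0,0,0,0,0,0],"claw":[0.05,0.05,0.05,0.05,0.05,0.05,0.05,0.05]}'
```

```text
clock: 16.8
eef_pos: [649.5, 16.8, 320.9]
eef_rot: [3.141, 0.0, 1.827]
wrist_force: [0.3, -0.6, -3.3]
finger_gap: 10.1
finger_force: 40.0
clock: 17.8
eef_pos: [649.5, 16.8, 304.2]
eef_rot: [3.141, 0.0, 1.827]
wrist_force: [0.3, 0.3, -2.0]
finger_gap: 10.1
finger_force: 40.0
```

Legs are entering the holes with no side force, so I'll continue down gently.

```bash
python3 -m creep '{"slide":[[0,-0.05,-0.3],[0,0,-0.3],[0,0,-0.3],[0,0,-0.3],[0,0,-0.3],[0,0,-0.3],[0,0,0]],"turn":[0,0,0,0,0,0,0],"claw":[0.05,0.05,0.05,0.05,0.05,0.05,0.05]}'
```

```text
clock: 18.68
eef_pos: [649.4, 16.3, 285.8]
eef_rot: [-3.141, -0.0, 1.827]
wrist_force: [0.7, 0.1, -2.1]
finger_gap: 9.9
finger_force: 40.0
```

```bash
python3 -m creep '{"slide":[[0,0,-0.3],[0,0,-0.2],[0,0,-0.2],[0,0,-0.1],[0,0,-0.1],[0,0,-0.1],[0,0,0]],"turn":[0,0,0,0,0,0,0],"claw":[0.05,0.05,0.05,0.05,0.05,0.05,0.05]}'; python3 -m creep '{"slide":[[0,0,-0.05],[0,0,-0.05],[0,0,0]],"turn":[0,0,0],"claw":[0.05,0.05,0.05]}'
```

```text
clock: 19.55
eef_pos: [649.4, 16.3, 276.1]
eef_rot: [-3.141, -0.0, 1.827]
wrist_force: [0.8, -0.4, -1.6]
finger_gap: 9.7
finger_force: 40.0
clock: 19.92
eef_pos: [649.4, 16.3, 275.1]
eef_rot: [-3.141, -0.0, 1.827]
wrist_force: [-0.2, 0.9, -1.8]
finger_gap: 10.1
finger_force: 40.0
```

```bash
python3 -m creep '{"slide":[[0,0,-0.05],[0,0,-0.05],[0,0,0]],"turn":[0,0,0],"claw":[0.05,0.05,0.05]}'; python3 -m creep '{"slide":[[0,0,-0.05],[0,0,0]],"turn":[0,0],"claw":[0.05,0.05]}'
```

```text
clock: 20.3
eef_pos: [649.5, 16.3, 274.3]
eef_rot: [3.141, 0.0, 1.827]
wrist_force: [-0.8, 0.2, -1.2]
finger_gap: 9.6
finger_force: 40.0
clock: 20.55
eef_pos: [649.5, 16.3, 274.3]
eef_rot: [3.141, 0.0, 1.827]
wrist_force: [-3.5, -0.5, 5.8]
finger_gap: 9.5
finger_force: 40.0
```

Contact came at the expected height. I'll release, rise and check.

```bash
python3 -m creep '{"slide":[[0,0,0],[0,0,0],[0,0,0],[0,0,2],[0,0,4],[0,0,4],[0,0,0],[0,0,0]],"turn":[0,0,0,0,0,0,0,0],"claw":[0.2,0.35,0.45,0.45,0.45,0.45,0.45,0.45]}'
python3 - <<'E'
from fit import *
p,d,cal=snap('wrist','w_end.png')
s=manip.read_state(); print(s['wrist_force'],s['finger_gap'])
X=cloud(np.ones_like(d,bool),d,cal); q=(649.3,14.35,.251); x,y=loc(X,q)
for lo,hi in((60,70),(102,112)):
    k=(abs(x)<12)&(abs(y)<60)&(X[:,2]>lo)&(X[:,2]<hi)
    print('z',np.median(X[k,2]).round(1),'x',np.percentile(x[k],[2,98]).round(1),'y',np.percentile(y[k],[1,99]).round(1))
k=(x>14)&(x<22)&(abs(y)<9)&(X[:,2]<70); print('tongue z',np.median(X[k,2]))
E
```

```text
clock: 21.55
eef_pos: [649.3, 16.3, 373.8]
eef_rot: [3.142, 0.0, 1.827]
wrist_force: [0.8, -0.2, -0.7]
finger_gap: 42.0
finger_force: 0.0
[-0.10245766  0.59061886  0.18692839] 42.12070617872587
z 64.5 x [-6.5  7.5] y [-40.8  42. ]
z 108.5 x [-4.3  5.2] y [-19.3  20.2]
tongue z 52.671694746587406
```

View pics/w_end.png

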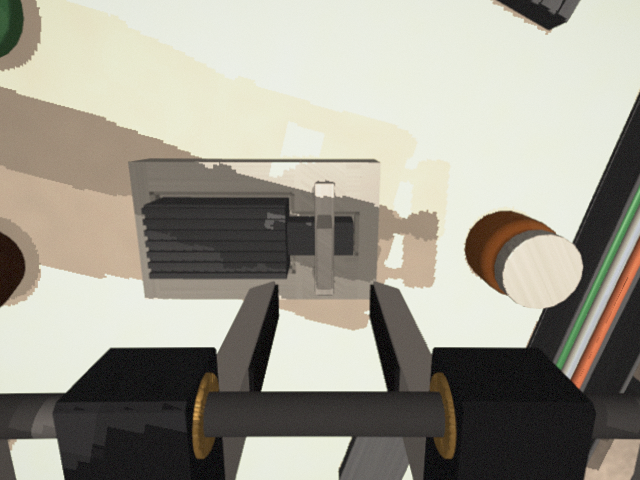

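The keeper is home at (325,237): crossbar top 64 mm, fin top 108 mm, tongue 52 mm, and the gripper is clear.

```bash
python3 -c "
from cell import manip
print(manip.sign_off())"
```

```text
the job is handed in; nothing more can be done
None
```

The block is seated flat in the carrier pocket, the keeper's crossbar rests on the tongue with both legs down the holes, and I handed the job in at about 21.6 s of the 58 s allowed.

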